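# Fetch the sample vial from the dry box behind the bottle caddy

## Task

The small vial under the clear sliding cover of the dry box is to be weighed: move the screw-cap bottle, the dropper bottle and the measuring cylinder, which stand in the way of the cover, out of the caddy into the white spill tray, draw the cover out towards the caddy, and stand the vial upright on the middle of the balance pan. Then push the cover fully home and put each of the three back into the same caddy compartment it came from. Tip nothing over and leave the conical flask beside the dry box where it is.

Things in the scene. Friction and masses are not known exactly. Their poses are not given: they have to be found in the camera images.
- vial: small round glass vial, white cap, 21 mm diameter, 48 mm high; origin at the centre of its underside, z up. Stands loose under the clear cover on the 4 mm floor of the dry box (grey, outside 150 mm deep, 190 mm wide, walls 4 mm, rails 67 mm high), at least 50 mm from its side walls and 45 mm from its front wall; a white drying cartridge lies along the far wall. On the pan its origin is 50 mm up
- bottle: round glass screw-cap bottle, body 56 mm diameter up to 71 mm, red cap 42 mm diameter from 71 to 108 mm above its underside; 0.2 kg; origin at the centre of its underside, z up. Stands at first in one of the three caddy compartments
- dropper: amber dropper bottle with black rubber teat, 100 mm high, body 32 mm diameter up to about 60 mm, shoulder to 74 mm, teat 11 mm thick above; origin at the centre of its underside, z up. Stands at first in one of the three caddy compartments
- cylinder: slim measuring cylinder, 190 mm high, tube 29 mm diameter, on a flat blue hexagonal foot 52 x 59 x 7 mm; 0.11 kg; origin at the centre of its underside, z up. Stands at first in one of the three caddy compartments
- caddy: low white tray of three compartments in a row, right in front of the dry box, fixed; outside 84 x 246 mm, walls 3 mm thick, 22 mm high, floor 3 mm thick; origin under the middle compartment's centre, at worktop level; x points away from the robot, square to the row, to the dry box (front wall 45 mm off); y along the row. Compartments 78 x 78 mm at y = -81, 0, +81 mm; each object fits any
- spill_tray: empty white spill tray on the worktop to one side (left or right), fixed; outside 250 mm (along its x) by 150 mm (its y), floor 4 mm thick, rim 19 mm high; origin under its centre, at worktop level. The three objects stand upright on its floor meanwhile
- balance: low grey bench balance with a round steel pan, on the other side, fixed; origin at worktop level below the middle of the pan; pan 110 mm diameter, flat, its top 50 mm above the worktop; housing 150 mm wide and 40 mm high reaches from 68 mm behind (+x) to 122 mm in front (-x) of the origin, display at the front
- cover_grip (a point): middle of the upright aluminium bar grip on the clear cover: bar 12 mm thick (along x), 64 mm long (along y), its top 12 mm above and the cover's upper face 12 mm below this point; this point is 75 mm above the worktop. x points away from the robot to the rear of the dry box; the cover slides along -x to open
- cover (a joint): slide of the clear cover (144 x 180 mm, 4 mm thick, underside 59 mm above the worktop), in m: 0 = fully home against its rear stop, grows as it is drawn out over the caddy to 0.115 at its front stop; stays where it is left, about 1 to 3 N to move. 0.1 open clears the vial
- flask: conical flask with pink contents, 65 mm diameter, 105 mm high, standing loose at the left far side of the dry box; origin at the centre of its underside. A bystander: leave it where it is

How it is judged:
On the way, in this order (a step that is already met when the one before it is completed fails the run):
1. the screw-cap bottle, the dropper bottle and the measuring cylinder all stand upright in the spill tray (x of bottle in the frame of spill_tray between -0.115 and 0.115 m and y of bottle in the frame of spill_tray between -0.068 and 0.068 m and z of each of bottle, dropper, cylinder in the frame of spill_tray below 0.01 m and angle between each of bottle, dropper, cylinder's own z axis and vertical below 0.1 rad and x of dropper in the frame of spill_tray between -0.115 and 0.115 m and y of dropper in the frame of spill_tray between -0.068 and 0.068 m and x of cylinder in the frame of spill_tray between -0.115 and 0.115 m and y of cylinder in the frame of spill_tray between -0.068 and 0.068 m), for 0.2 s.
2. the vial stands upright on the balance pan, within 25 mm of its middle (horizontal distance between vial and balance below 0.025 m and z of vial in the frame of balance between 0.046 and 0.056 m and angle between vial's own z axis and vertical below 0.1 rad), for 0.2 s.
At the end, for the whole second after the job is handed in: The vial stands upright and at rest on the balance pan within 25 mm of its middle; the cover is home to within 8 mm; the bottle, the dropper bottle and the cylinder stand upright and at rest on the caddy's floor, each in the compartment it came from (within 40 mm of where it stood at the start) (all of step 2 and value of joint cover below 0.008 m and linear speed of each of vial, bottle, dropper, cylinder below 0.02 m/s and distance of each of bottle, dropper, cylinder from where it was at the start of the episode below 0.04 m and z of each of bottle, dropper, cylinder in the frame of caddy below 0.01 m and angle between each of bottle, dropper, cylinder's own z axis and vertical below 0.1 rad); the robot touches nothing.
It fails at once if the screw-cap bottle is tipped over (angle between bottle's own z axis and vertical above 0.6 rad).
It fails at once if the dropper bottle is tipped over (angle between dropper's own z axis and vertical above 0.6 rad).
It fails at once if the measuring cylinder is tipped over (angle between cylinder's own z axis and vertical above 0.6 rad).
It fails at once if the vial is tipped over (angle between vial's own z axis and vertical above 0.6 rad).
It fails at once if the conical flask is displaced by more than 30 mm or tipped over (distance of flask from where it was at the start of the episode above 0.03 m or angle between flask's own z axis and vertical above 0.6 rad).
It also fails if it takes over 144 s, if anything falls off the work surface, if the arm or the gripper's body presses on something with over 40 N, if the wrist force passes 120 N, or if a joint passes its speed limit or range.

## Robot

A 7-joint arm with a two-finger parallel gripper is mounted at the origin on a cart in front of the work surface, level with it; the furniture and walls round the work are solid. World frame = base frame: x ahead of the robot, y to its left, z up, the work surface at z = 0. Lengths are in m, angles in rad, forces in N, time in s.
With the tool pointing down it reaches from about 0.4 to 0.85 m from the base axis. Payload 6.9 kg.
Tool frame: the origin (TCP) lies on the mounting face of the last link; the fingertips stand 173 mm ahead of it and the grasp point (between the pads) lies 155 mm ahead of it; z points along the fingers, y is the line along which they close (so a half turn about z gives the same grasp; the last joint's range is limited). The gripper opens to 85 mm and grips with 20 to 120 N. Pads are 22 mm wide; open, the fingers measure 114 mm over their backs; the gripper's body (76 mm by 85 mm) begins 54 mm behind the grasp point. The pads swing forward as they close: fully open they stand 13 mm farther back than shut.
Start: joints at [1.431, 0.507, -0.238, 1.5, 0.126, 1.149, -0.155], TCP at [0.151, -0.606, 0.405] pointing down, gripper open.
Joint ranges: [-3.08, 3.08], [-0.24, 2.05], [-1.43, 1.35], [0, 2.5], [-1.52, 4.66], [0.17, 1.96], [-2.89, 2.89]. Speed limits (rad/s): [2.39, 2.39, 3.14, 3.14, 3.14, 3.14, 3.14].

## Interface

Orientations are given as a unit quaternion [w, x, y, z].
In Python, from plant import bot gives the robot as it stands. The module is installed in compiled form; this text tells all that it offers.
- The arm moves only by the tool servo_tool, never from a script. Its argument "rows" is a list of rows, each a list of 3 entries, a list of its own where there are three numbers: the shift along the tool's x, y, z in m, then the turn, a rotation vector about the tool's x, y, z in degrees, then the finger opening in m, from 0 to 0.0854. A call has 1 to 12 rows; each row shifts and turns the commanded pose from where the row before left it, along the tool's axes as they then stand; what a row does not reach is not made up. A row lasts 1/8 s, in which the tool goes at most 62.5 mm and 10.7 degrees, less where a joint would pass 70% of its speed; a pose out of reach is approached as far as the arm can. A call with a gripper value outside its range is refused whole. The fingers move at their own pace and stop on an object; the grip force is fixed at half the most. Time passes only in rows, so rows that do not move let the fingers close. It gives the time, the measured TCP pose, the force, the opening and the grip force at its end, in the units of the state.
- bot.observe(): the state, without advancing time (a new reading comes with each control period).
- bot.grab_frame(name): name is "side" or "top"; returns (picture, depth): 400x640x3 uint8, red, green, blue; 400x640 float32, m along the optical axis (not along the pixel's ray), 0 where there is no reading.
- bot.camera_params(name): a dict with "vfov" (degrees; the focal length in pixels is half the picture's height over the tangent of half this angle, whatever the lens; pixels are square), "cx", "cy" (the principal point, pixels), "rvec" (rotation vector, rad) and "tvec" (3), from world to camera coordinates, as OpenCV has them. Camera axes: x right, y down, z forward; pixel columns grow to the right and rows downward; lengths in m; the calibration is good to about 2 mm. A picture is of the moment at which its call begins. camera_params takes no time and is no camera call.
- bot.close_job(): hands the job in; it is judged then, once.
The state is a dict: "clock": time; "joints": joint angles; "qd": joint speeds; "effort": joint torques, N m; "tcp_pos": TCP position; "ee_rot": TCP orientation; "contact_force": force on the tool from outside, world axes, zero at the start; "moment": the same for the moment, N m; "opening": finger opening in m; "finger_force": force on a finger pad.
Only numpy, scipy, OpenCV 4.12 (cv2) and the standard library are available. Lean on these libraries where they do the work, as an engineer would, in place of code of your own. Each camera call takes 0.05 s, during which the arm holds its last target. There are 200 camera calls.

## Working session

There is one attempt and no reset: what is moved stays moved. The work goes in short steps, Python scripts to look and compute and a tool call to move; the robot and the scene stay as the last step left them, time stands still between calls to the robot, and variables do not carry over. Pictures are saved under pics/ and viewed, at most 14 in all, crops included, and the job is handed in when it is done.

Besides the shell and the picture viewer there is one more tool, called as name(argument=value, ...) on one line, values as JSON. servo_tool: Moves the arm, as the interface text tells. Its arguments: {"type":"object","properties":{"rows":{"type":"array","items":{"type":"array"}}},"required":["rows"]}

```bash
mkdir -p pics; cat > h.py <<'E'
import numpy as np, cv2
from plant import bot
def cam(n):
    p=bot.camera_params(n); R=cv2.Rodrigues(np.array(p["rvec"],float))[0]; t=np.array(p["tvec"],float)
    f=200/np.tan(np.radians(p["vfov"])/2); return R,t.ravel(),f,p["cx"],p["cy"]
def ray(n,u,v,z):
    R,t,f,cx,cy=cam(n); d=R.T@np.array([(u-cx)/f,(v-cy)/f,1]); c=-R.T@t
    return c+d*(z-c[2])/d[2]
def proj(n,P):
    R,t,f,cx,cy=cam(n); q=R@np.array(P)+t; return cx+f*q[0]/q[2],cy+f*q[1]/q[2]
def cloud(n,dep):
    R,t,f,cx,cy=cam(n); v,u=np.mgrid[0:400,0:640]
    q=np.stack([(u-cx)/f*dep,(v-cy)/f*dep,dep],-1); return (q-t)@R
E
python3 - <<'E'
from h import *
for n in("side","top"):
    p,d=bot.grab_frame(n); cv2.imwrite(f"pics/{n}0.png",p[...,::-1]); np.savez(f"{n}0.npz",p=p,d=d)
    R,t,f,cx,cy=cam(n); print(n,-R.T@t,R[2],f,cx,cy,bot.camera_params(n))
s=bot.observe();print(s)
E
```

```text
side [ 1.0056342  -0.65045916  0.91127271] [-0.36017244  0.5902622  -0.72240318] 502.25184498643415 315.8852617252287 188.66094733502683 {'vfov': 43.425547076320164, 'cx': 315.8852617252287, 'cy': 188.66094733502683, 'rvec': array([ 2.3050432 ,  0.64621279, -0.26055343]), 'tvec': array([-0.51981256, -0.1487675 ,  1.40444948])}
top [0.44283199 0.01583687 1.18160063] [ 0.11504128  0.00280559 -0.99335675] 414.3981625479784 320.18139704989835 192.501510310253 {'vfov': 51.526480581280644, 'cx': 320.18139704989835, 'cy': 192.501510310253, 'rvec': array([ 2.13380769, -2.1859961 ,  0.1200703 ]), 'tvec': array([0.03298584, 0.57519316, 1.12276257])}
{'clock': 0.1, 'joints': array([ 1.43148975,  0.50829349, -0.23752017,  1.50100024,  0.12570634,
        1.14887171, -0.15484144]), 'qd': array([-0.00022035, -0.00176465,  0.00032876, -0.00382882, -0.00028295,
       -0.00153481, -0.00096564]), 'effort': array([-4.43944358e-03, -6.21836257e+01, -2.19445333e+00, -2.50206453e+01,
        1.24843427e-02,  7.88187550e-03, -1.39664459e-05]), 'tcp_pos': array([ 0.15137194, -0.60623861,  0.40390256]), 'ee_rot': array([-7.84568720e-04,  9.92520243e-01,  1.22077599e-01, -1.10857205e-04]), 'contact_force': array([-0.00372512, -0.08983263,  0.12415555]), 'moment': array([-0.0082045 ,  0.01970944,  0.0072214 ]), 'finger_force': 0.0, 'opening': 0.08539926863472383}
```

View pics/top0.png

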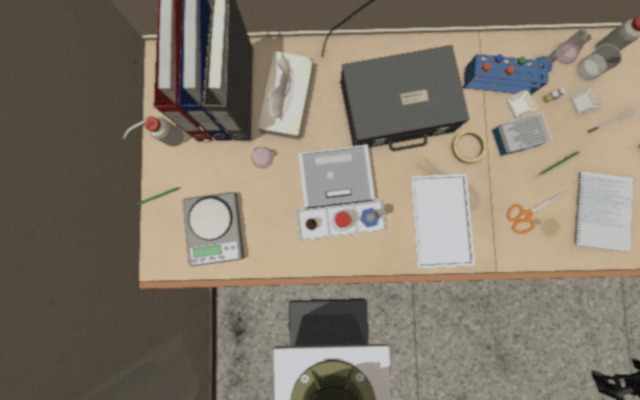

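View pics/side0.png

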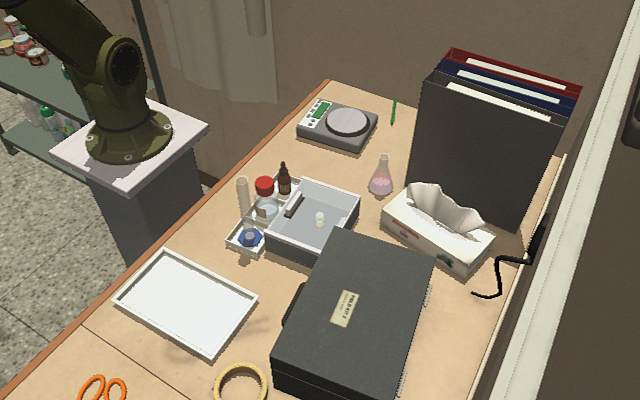

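Top: balance left (pan 210,218), caddy (342,220) with dropper (312,224), bottle (343,219), cylinder foot (371,217). Cover grip is at (339,193), vial about (331,176), spill tray (442,220), flask (262,157). Side shows the same, with the vial at about (320,218).

```bash
python3 - <<'E'
from h import *
a=cv2.imread("pics/top0.png")[140:270,280:480]; cv2.imwrite("pics/tc.png",cv2.resize(a,None,fx=4,fy=4,interpolation=cv2.INTER_CUBIC))
b=cv2.imread("pics/side0.png")[145:275,220:400]; cv2.imwrite("pics/sc.png",cv2.resize(b,None,fx=4.4,fy=4.4,interpolation=cv2.INTER_CUBIC))
E
```

```text
(no output)
```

View pics/tc.png

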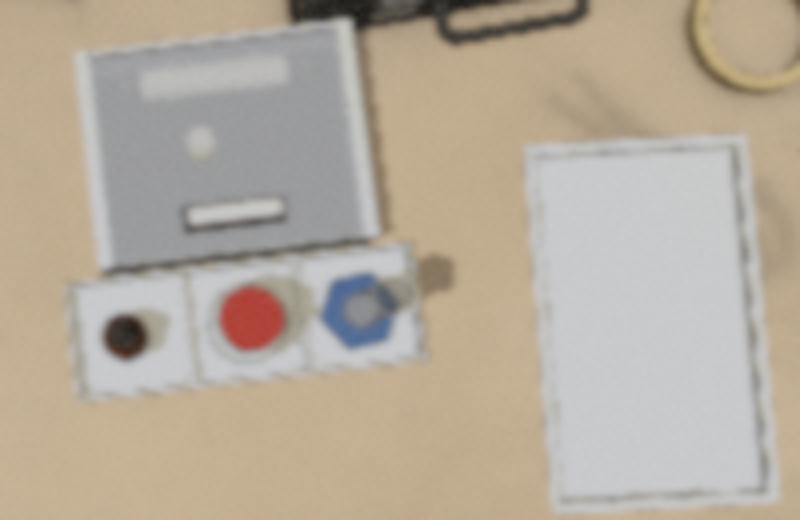

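View pics/sc.png

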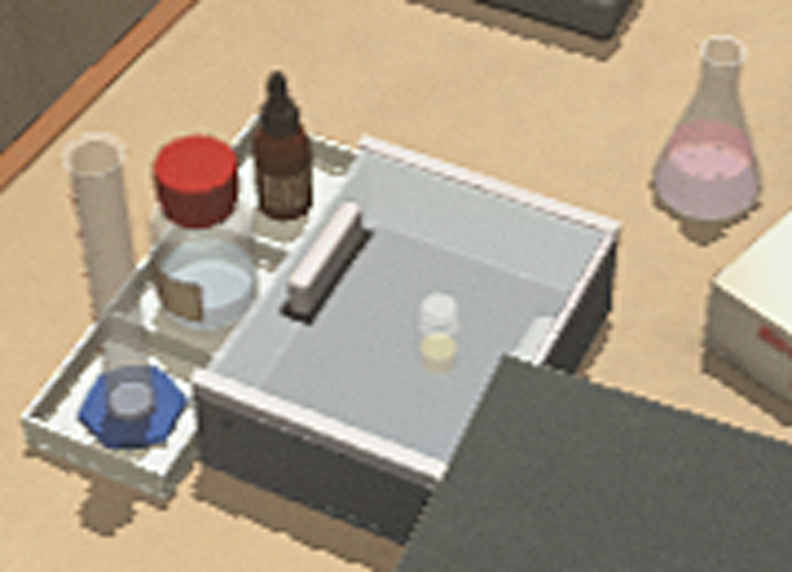

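The crops show: spill tray corners (527,146),(747,135),(777,498),(553,510); caddy corners (66,283),(410,243),(426,356),(78,400); grip bar (235,211); vial cap (200,137); red cap (252,318). In the side crop the vial cap is at (438,305).

```bash
python3 - <<'E'
from h import *
T=np.load("top0.npz");S=np.load("side0.npz")
def blob(p,lo,hi,box,z,n,name):
    hsv=cv2.cvtColor(p,cv2.COLOR_RGB2HSV); m=cv2.inRange(hsv,lo,hi); k=np.zeros_like(m);x0,y0,x1,y1=box;k[y0:y1,x0:x1]=m[y0:y1,x0:x1]
    c=max(cv2.findContours(k,0,1)[0],key=cv2.contourArea); (u,v),(w,h),a=cv2.minAreaRect(c); M=cv2.moments(c)
    cu,cv_=M['m10']/M['m00'],M['m01']/M['m00']
    print(name,n,(round(cu,1),round(cv_,1)),(w,h,a),ray(n,cu,cv_,z).round(4))
t,s=T['p'],S['p']
blob(t,(170,120,80),(180,255,255),(325,200,365,240),.111,'top','cap')
blob(t,(0,120,80),(6,255,255),(325,200,365,240),.111,'top','cap2')
blob(s,(170,120,60),(180,255,255),(250,170,280,200),.093,'side','cap')
blob(t,(100,120,60),(125,255,255),(355,200,390,235),.010,'top','foot')
blob(t,(0,0,0),(180,255,90),(300,210,325,235),.07,'top','dropper')
blob(t,(0,0,210),(180,40,255),(322,185,352,200),.087,'top','grip')
def corners(n,L,z,o,sc,name):
    P=np.array([ray(n,u/sc+o[0],v/sc+o[1],z) for u,v in L]); e=np.diff(np.vstack([P,P[:1]]),axis=0)
    print(name,P.mean(0).round(4),np.linalg.norm(e,axis=1).round(4),np.degrees(np.arctan2(e[:,1],e[:,0])).round(1))
    return P
o=(279.5+.125,139.5+.125)
corners('top',[(527,146),(747,135),(777,498),(553,510)],.019,o,4,'tray')
corners('top',[(66,283),(410,243),(426,356),(78,400)],.022,o,4,'caddy')
corners('top',[(78,52),(352,18),(382,238),(103,270)],.067,o,4,'box')
corners('top',[(187,208),(284,196),(285,211),(189,225)],.087,o,4,'grip')
print('vial top',ray('top',200/4+o[0],137/4+o[1],.05),'side',ray('side',438/4.4+219.6,300/4.4+144.6,.052))
print('cyl top ring side', ray('side',97/4.4+219.6,152/4.4+144.6,.193),'teat side',ray('side',277/4.4+219.6,80/4.4+144.6,.1))
g=cv2.medianBlur(cv2.cvtColor(t,cv2.COLOR_RGB2GRAY),3)
c=cv2.HoughCircles(g[185:275,175:250],cv2.HOUGH_GRADIENT,1,50,param1=100,param2=15,minRadius=15,maxRadius=30);print(c)
for u,v,r in c[0]: print('pan',ray('top',u+175,v+185,.05),r,r*2*1.13/414)
W=cloud('side',S['d'])
for nm,(u,v) in dict(pan=(348,121),flask=(380,180),capS=(264,184),trayfloor=(185,300),gripbar=(290,205)).items(): print(nm,W[v,u].round(4))
W=cloud('top',T['d'])
for nm,(u,v) in dict(pan=(210,218),cap=(343,219),teat=(311,224),tray=(442,220),grip=(339,193),cyl=(371,217),cyltop=(380,213),box=(397,97)).items(): print(nm,W[v,u].round(4))
E
```

```text
Traceback (most recent call last):
ValueError: max() iterable argument is empty
```

```bash
cat > m.py <<'E'
from h import *
T=np.load("top0.npz");S=np.load("side0.npz")
def blob(p,lo,hi,box,z,n,name):
    hsv=cv2.cvtColor(p,cv2.COLOR_RGB2HSV); m=cv2.inRange(hsv,lo,hi); k=np.zeros_like(m);x0,y0,x1,y1=box;k[y0:y1,x0:x1]=m[y0:y1,x0:x1]
    cs=cv2.findContours(k,0,1)[0]
    if not cs: print(name,'none'); return
    c=max(cs,key=cv2.contourArea); (u,v),(w,h),a=cv2.minAreaRect(c); M=cv2.moments(c)
    cu,cv_=M['m10']/M['m00'],M['m01']/M['m00']
    print(name,n,(round(cu,1),round(cv_,1)),(round(w,1),round(h,1),round(a,1)),ray(n,cu,cv_,z).round(4))
def corners(n,L,z,o,sc,name):
    P=np.array([ray(n,u/sc+o[0],v/sc+o[1],z) for u,v in L]); e=np.diff(np.vstack([P,P[:1]]),axis=0)
    print(name,P.mean(0).round(4),np.linalg.norm(e,axis=1).round(4),np.degrees(np.arctan2(e[:,1],e[:,0])).round(1))
E
cat > m1.py <<'E'
from m import *
t,s=T['p'],S['p']
blob(t,(0,120,80),(8,255,255),(325,200,365,240),.111,'top','cap2')
blob(s,(0,120,60),(8,255,255),(250,170,280,200),.093,'side','cap')
blob(t,(100,120,60),(125,255,255),(355,200,390,235),.010,'top','foot')
blob(t,(0,0,0),(180,255,90),(300,210,325,235),.07,'top','dropper')
blob(t,(0,0,200),(180,40,255),(322,185,352,200),.087,'top','grip')
o=(279.5+.125,139.5+.125)
corners('top',[(527,146),(747,135),(777,498),(553,510)],.019,o,4,'tray')
corners('top',[(66,283),(410,243),(426,356),(78,400)],.022,o,4,'caddy')
corners('top',[(78,52),(352,18),(382,238),(103,270)],.067,o,4,'box')
corners('top',[(187,208),(284,196),(285,211),(189,225)],.087,o,4,'grip')
print('vial top',ray('top',200/4+o[0],137/4+o[1],.05),'side',ray('side',438/4.4+219.6,300/4.4+144.6,.052))
print('cyl top ring side', ray('side',97/4.4+219.6,152/4.4+144.6,.193),'teat side',ray('side',277/4.4+219.6,80/4.4+144.6,.1))
g=cv2.medianBlur(cv2.cvtColor(t,cv2.COLOR_RGB2GRAY),3)
c=cv2.HoughCircles(g[185:275,175:250],cv2.HOUGH_GRADIENT,1,50,param1=100,param2=15,minRadius=15,maxRadius=30);print(c)
for u,v,r in c[0]: print('pan',ray('top',u+175,v+185,.05),r,r*2*1.13/414)
W=cloud('side',S['d'])
for nm,(u,v) in dict(pan=(348,121),flask=(380,180),capS=(264,184),trayfloor=(185,300),gripbar=(290,205)).items(): print(nm,W[v,u].round(4))
W=cloud('top',T['d'])
for nm,(u,v) in dict(pan=(210,218),cap=(343,219),teat=(311,224),tray=(442,220),grip=(339,193),cyl=(371,217),cyltop=(380,213),box=(397,97)).items(): print(nm,W[v,u].round(4))
E
python3 m1.py
```

```text
cap2 top (342.6, 219.1) (14.0, 14.0, 90.0) [ 0.4963 -0.0373  0.111 ]
cap side (264.3, 185.6) (20.0, 18.0, 90.0) [ 0.4927 -0.0345  0.093 ]Traceback (most recent call last):
  File "m1.py", line 5, in <module>
    blob(t,(100,120,60),(125,255,255),(355,200,390,235),.010,'top','foot')
    ~~~~^^^^^^^^^^^^^^^^^^^^^^^^^^^^^^^^^^^^^^^^^^^^^^^^^^^^^^^^^^^^^^^^^^
  File "m.py", line 8, in blob
    cu,cv_=M['m10']/M['m00'],M['m01']/M['m00']
           ~~~~~~~~^~~~~~~~~
ZeroDivisionError: float division by zero
```

```bash
sed -i "s/M=cv2.moments(c)/M=cv2.moments(k,True)/" m.py; sed -i "s/(100,120,60),(125/(100,70,40),(130/" m1.py; python3 m1.py
```

```text
cap2 top (342.6, 219.1) (14.0, 14.0, 90.0) [ 0.4964 -0.0373  0.111 ]
cap side (264.3, 185.6) (20.0, 18.0, 90.0) [ 0.4927 -0.0343  0.093 ]
foot top (367.4, 218.1) (16.6, 13.8, 70.0) [ 0.5025 -0.1124  0.01  ]
dropper top (311.1, 223.6) (8.0, 8.0, 90.0) [0.4883 0.0452 0.07  ]
grip top (337.0, 192.5) (0.0, 0.0, 0.0) [ 0.5685 -0.0258  0.087 ]
tray [ 0.4927 -0.3208  0.019 ] [0.1561 0.254  0.155  0.2545] [ -88.5 -179.    91.7    1.2]
caddy [ 0.4992 -0.037   0.022 ] [0.243  0.0797 0.2442 0.082 ] [ -84.7 -174.3   95.8    4.9]
box [ 0.6172 -0.0273  0.067 ] [0.1893 0.1527 0.1896 0.1507] [ -84.2 -174.5   95.2    5.4]
grip [ 0.5694 -0.0303  0.087 ] [0.065  0.0101 0.0645 0.0114] [ -84.3 -178.1   96.9    5.2]
vial top [ 0.62503801 -0.00828718  0.05      ] side [ 0.62285114 -0.00909813  0.052     ]
cyl top ring side [ 0.50577743 -0.11865032  0.193     ] teat side [0.49033347 0.04366115 0.1       ]
[[[36.5 31.5 21.3]]]
pan [0.5151128  0.31773192 0.05      ] 21.3 0.116275355
pan [0.5169 0.3194 0.0476]
flask [0.6914 0.1636 0.0444]
capS [ 0.5003 -0.044   0.1106]
trayfloor [ 0.4884 -0.3213  0.0048]
gripbar [ 0.572  -0.0494  0.0873]
pan [0.5107 0.3202 0.0561]
cap [ 0.4966 -0.0384  0.1109]
teat [0.486  0.0447 0.1026]
tray [ 0.4924 -0.3244  0.003 ]
grip [ 0.5671 -0.0311  0.0867]
cyl [ 0.499  -0.1085  0.1299]
cyltop [ 0.5076 -0.1297  0.1443]
box [ 0.8107 -0.188   0.1327]
```

```bash
cat > go.py <<'E'
import sys; from h import *
# go.py x y z heading : grasp-point targets -> tool shift from the measured pose, sequentially
from scipy.spatial.transform import Rotation as R
s=bot.observe(); q=s['ee_rot']; r=R.from_quat([q[1],q[2],q[3],q[0]]).as_matrix(); p=s['tcp_pos'].copy()
print('t',round(s['clock'],2),'tcp',p.round(4),'grasp',(p+.155*r[:,2]).round(4),'head',np.degrees(np.arctan2(r[1,0],r[0,0])).round(2),'zaxis',r[:,2].round(3),'open',round(s['opening'],4),'ff',s['finger_force'],'F',s['contact_force'].round(2))
for a in sys.argv[1:]:
    x=np.array([float(v) for v in a.split(',')]); x[2]+=.155; print(a,(r.T@(x-p)).round(4)); p=x
E
python3 go.py
```

```text
t 0.1 tcp [ 0.1514 -0.6062  0.4039] grasp [ 0.1513 -0.606   0.2489] head 14.02 zaxis [-0.     0.002 -1.   ] open 0.0854 ff 0.0 F [-0.   -0.09  0.12]
```

servo_tool(rows=[[[0,0,0],[0,0,4.3],0.07],[[0,0,0],[0,0,4.3],0.07],[[0,0,0],[0,0,0],0.07]])

```text
clock: 0.48
tcp_pos: [0.1515, -0.6063, 0.4043]
ee_rot: [-0.0, 0.999, 0.048, -0.0]
contact_force: [0.3, -0.1, -0.2]
opening: 0.0698
finger_force: 0.0
```

```bash
python3 go.py .505,-.118,.25 .505,-.118,.15
```

```text
t 0.47 tcp [ 0.1515 -0.6063  0.4043] grasp [ 0.1514 -0.6061  0.2493] head 5.46 zaxis [-0.     0.001 -1.   ] open 0.0698 ff 0.0 F [ 0.31 -0.07 -0.19]
.505,-.118,.25 [ 0.3983 -0.4524 -0.0005]
.505,-.118,.15 [0.     0.0001 0.1   ]
```

servo_tool(rows=[[[0.0362,-0.0411,0],[0,0,0],0.07],[[0.0362,-0.0411,0],[0,0,0],0.07],[[0.0362,-0.0411,0],[0,0,0],0.07],[[0.0362,-0.0411,0],[0,0,0],0.07],[[0.0362,-0.0411,0],[0,0,0],0.07],[[0.0362,-0.0411,0],[0,0,0],0.07],[[0.0362,-0.0411,0],[0,0,0],0.07],[[0.0362,-0.0411,0],[0,0,0],0.07],[[0.0362,-0.0411,0],[0,0,0],0.07],[[0.0362,-0.0411,0],[0,0,0],0.07],[[0.0362,-0.0411,0],[0,0,0],0.07],[[0,0,0],[0,0,0],0.07]])

```text
clock: 1.98
tcp_pos: [0.5071, -0.1141, 0.4047]
ee_rot: [-0.001, 0.999, 0.052, 0.001]
contact_force: [-0.4, -0.1, 0.3]
opening: 0.07
finger_force: 0.0
```

```bash
python3 go.py .505,-.118,.25 .505,-.118,.15;python3 -c "
from h import *
p,d=bot.grab_frame('side'); cv2.imwrite('pics/s1.png',cv2.resize(p[80:290,150:400],None,fx=3,fy=2.8)[...,::-1])"
```

```text
t 1.98 tcp [ 0.5071 -0.1141  0.4047] grasp [ 0.5073 -0.1137  0.2497] head 5.99 zaxis [ 0.001  0.002 -1.   ] open 0.07 ff 0.0 F [-0.44 -0.1   0.31]
.505,-.118,.25 [-0.0025  0.0037 -0.0003]
.505,-.118,.15 [-0.0002  0.0002  0.1   ]
```

View pics/s1.png

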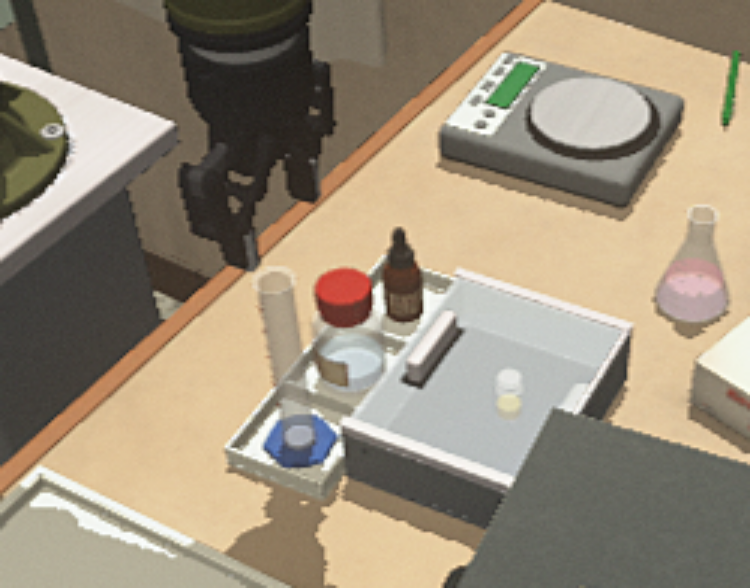

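The side view shows the open gripper above and in line with the cylinder's mouth (275,280), nothing touched.

servo_tool(rows=[[[0,0,0.025],[0,0,0],0.07],[[0,0,0.025],[0,0,0],0.07],[[0,0,0.025],[0,0,0],0.07],[[0,0,0.025],[0,0,0],0.07],[[0,0,0],[0,0,0],0.07]])

```text
clock: 2.65
tcp_pos: [0.5039, -0.12, 0.3033]
ee_rot: [-0.0, 0.999, 0.047, -0.002]
contact_force: [0.1, -0.6, -0.3]
opening: 0.07
finger_force: 0.0
```

```bash
python3 go.py .505,-.118,.15
```

```text
t 2.65 tcp [ 0.5039 -0.12    0.3033] grasp [ 0.5033 -0.12    0.1483] head 5.37 zaxis [-0.004  0.    -1.   ] open 0.07 ff 0.0 F [ 0.11 -0.6  -0.31]
.505,-.118,.15 [ 0.0013 -0.0019 -0.0017]
```

servo_tool(rows=[[[0,0,0],[0,0,0],0.045],[[0,0,0],[0,0,0],0.02],[[0,0,0],[0,0,0],0.02],[[0,0,0],[0,0,0],0.02],[[0,0,0],[0,0,0],0.02],[[0,0,0],[0,0,0],0.02]])

```text
clock: 3.4
tcp_pos: [0.5054, -0.1186, 0.3059]
ee_rot: [0.0, 0.999, 0.047, 0.001]
contact_force: [-0.8, -0.7, 7.2]
opening: 0.0281
finger_force: 59.0
```

```bash
python3 go.py
```

```text
t 3.4 tcp [ 0.5054 -0.1186  0.3059] grasp [ 0.5058 -0.1187  0.1509] head 5.43 zaxis [ 0.002 -0.001 -1.   ] open 0.0281 ff 58.985143303871155 F [-0.81 -0.74  7.25]
```

servo_tool(rows=[[[0,0,-0.02],[0,0,0],0.02],[[0,0,-0.03],[0,0,0],0.02],[[0,0.01,0],[0,0,0],0.02],[[0.006,0.027,0],[0,0,0],0.02],[[0.01,0.04,0],[0,0,0],0.02],[[0.01,0.05,0],[0,0,0],0.02],[[0.01,0.04,0],[0,0,0],0.02],[[0.006,0.03,0],[0,0,0],0.02],[[0.004,0.01,0],[0,0,0],0.02],[[0,0,0],[0,0,0],0.02],[[0,0,0.02],[0,0,0],0.02],[[0,0,0],[0,0,0],0.02]])

```text
clock: 4.9
tcp_pos: [0.5701, -0.3185, 0.3335]
ee_rot: [-0.001, 0.999, 0.048, -0.001]
contact_force: [0.2, 1.3, -0.2]
opening: 0.0286
finger_force: 59.1
```

```bash
python3 go.py .57,-.32,.1525
```

```text
t 4.9 tcp [ 0.5701 -0.3185  0.3335] grasp [ 0.5696 -0.3181  0.1785] head 5.55 zaxis [-0.003  0.002 -1.   ] open 0.0286 ff 59.06420409679413 F [ 0.18  1.27 -0.19]
.57,-.32,.1525 [-0.0001  0.0016  0.026 ]
```

servo_tool(rows=[[[0,0,0.014],[0,0,0],0.02],[[0,0,0.01],[0,0,0],0.02],[[0,0,0.004],[0,0,0],0.02],[[0,0,0],[0,0,0],0.02],[[0,0,0],[0,0,0],0.02]])

```text
clock: 5.52
tcp_pos: [0.5706, -0.3202, 0.307]
ee_rot: [-0.0, 0.999, 0.047, 0.0]
contact_force: [-0.1, 0.7, 2.6]
opening: 0.0279
finger_force: 59.1
```

servo_tool(rows=[[[0,0,0],[0,0,0],0.05],[[0,0,0],[0,0,0],0.07],[[0,0,0],[0,0,0],0.07],[[0,0,-0.02],[0,0,0],0.07],[[0,0,-0.04],[0,0,0],0.07],[[0,0,-0.038],[0,0,0],0.07],[[-0.003,-0.02,0],[0,0,0],0.07],[[-0.01,-0.054,0],[0,0,0],0.07],[[-0.01,-0.055,0],[0,0,0],0.07],[[-0.01,-0.055,0],[0,0,0],0.07],[[-0.01,-0.055,0],[0,0,0],0.07],[[-0.005,-0.05,0],[0,0,0],0.07]])

```text
clock: 7.02
tcp_pos: [0.4945, -0.0354, 0.405]
ee_rot: [0.0, 0.999, 0.047, 0.0]
contact_force: [1.8, 0.1, -0.7]
opening: 0.07
finger_force: 0.0
```

servo_tool(rows=[[[0,0,0],[0,0,0],0.07],[[0,0,0.04],[0,0,0],0.07],[[0,0,0.03],[0,0,0],0.07],[[0,0,0],[0,0,0],0.07]])

```text
clock: 7.52
tcp_pos: [0.4949, -0.0382, 0.3331]
ee_rot: [-0.0, 0.999, 0.047, -0.002]
contact_force: [0.3, -0.4, 0.2]
opening: 0.07
finger_force: 0.0
```

```bash
python3 go.py .4955,-.037,.0945;python3 -c "
from h import *
p,d=bot.grab_frame('side'); cv2.imwrite('pics/s2.png',cv2.resize(p[120:360,100:400],None,fx=2.5,fy=2.5)[...,::-1])"
```

```text
t 7.53 tcp [ 0.4949 -0.0382  0.3331] grasp [ 0.4943 -0.0383  0.1781] head 5.37 zaxis [-0.004 -0.    -1.   ] open 0.07 ff 0.0 F [ 0.28 -0.42  0.18]
.4955,-.037,.0945 [ 0.0011 -0.0012  0.0836]
```

View pics/s2.png

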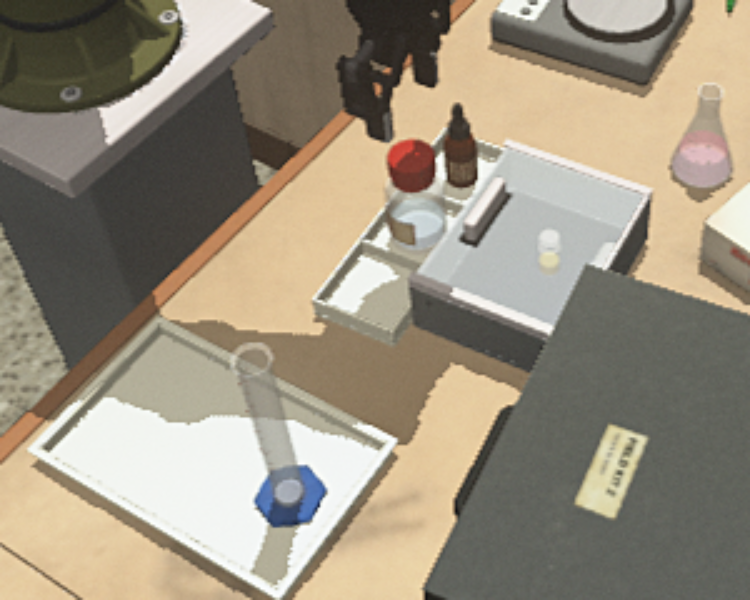

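The cylinder stands upright in the tray (foot 290,495). The gripper is over the red cap.

servo_tool(rows=[[[0,0,0.03],[0,0,0],0.07],[[0,0,0.03],[0,0,0],0.07],[[0,0,0.02],[0,0,0],0.07],[[0,0,0.005],[0,0,0],0.07],[[0,0,0],[0,0,0],0.07],[[0,0,0],[0,0,0],0.05],[[0,0,0],[0,0,0],0.03],[[0,0,0],[0,0,0],0.03],[[0,0,0],[0,0,0],0.03],[[0,0,0],[0,0,0],0.03],[[0,0,0],[0,0,0],0.03]])

```text
clock: 8.95
tcp_pos: [0.4958, -0.0372, 0.2509]
ee_rot: [0.0, 0.999, 0.047, 0.001]
contact_force: [-1.0, 0.2, 6.6]
opening: 0.0405
finger_force: 60.0
```

```bash
python3 go.py .4955,-.037,.155 .49,-.32,.155 .49,-.32,.095
```

```text
t 8.95 tcp [ 0.4958 -0.0372  0.2509] grasp [ 0.4961 -0.0372  0.0959] head 5.43 zaxis [ 0.002 -0.    -1.   ] open 0.0405 ff 60.012610721969395 F [-1.01  0.17  6.55]
.4955,-.037,.155 [-0.0001 -0.0002 -0.0591]
.49,-.32,.155 [-3.220e-02  2.812e-01  1.000e-04]
.49,-.32,.095 [-0.0001 -0.      0.06  ]
```

servo_tool(rows=[[[0,0,-0.02],[0,0,0],0.03],[[0,0,-0.03],[0,0,0],0.03],[[-0.001,0.01,0],[0,0,0],0.03],[[-0.004,0.03,0],[0,0,0],0.03],[[-0.005,0.05,0],[0,0,0],0.03],[[-0.006,0.055,0],[0,0,0],0.03],[[-0.006,0.055,0],[0,0,0],0.03],[[-0.005,0.045,0],[0,0,0],0.03],[[-0.004,0.026,0],[0,0,0],0.03],[[-0.001,0.01,0],[0,0,0],0.03],[[0,0,0],[0,0,0],0.03],[[0,0,0.02],[0,0,0],0.03]])

```text
clock: 10.45
tcp_pos: [0.491, -0.3184, 0.2806]
ee_rot: [0.0, 0.999, 0.048, 0.001]
contact_force: [-0.3, 0.8, -2.0]
opening: 0.0405
finger_force: 61.3
```

servo_tool(rows=[[[0,0,0.015],[0,0,0],0.03],[[0,0,0.01],[0,0,0],0.03],[[0,0,0.003],[0,0,0],0.03],[[0,0,0],[0,0,0],0.03],[[0,0,0],[0,0,0],0.03]])

```text
clock: 11.08
tcp_pos: [0.4903, -0.3198, 0.252]
ee_rot: [0.0, 0.999, 0.047, 0.0]
contact_force: [0.5, 0.9, -0.2]
opening: 0.0407
finger_force: 61.4
```

servo_tool(rows=[[[0,0,0],[0,0,0],0.05],[[0,0,0],[0,0,0],0.07],[[0,0,0],[0,0,0],0.07],[[0,0,-0.03],[0,0,0],0.07],[[0,0,-0.05],[0,0,0],0.07],[[0.002,-0.02,-0.02],[0,0,0],0.07],[[0.005,-0.057,0],[0,0,0],0.07],[[0.005,-0.057,0],[0,0,0],0.07],[[0.005,-0.057,0],[0,0,0],0.07],[[0.005,-0.057,0],[0,0,0],0.07],[[0.005,-0.057,0],[0,0,0],0.07],[[0.004,-0.04,0],[0,0,0],0.07]])

```text
clock: 12.58
tcp_pos: [0.4874, 0.0297, 0.3516]
ee_rot: [-0.0, 0.999, 0.049, -0.0]
contact_force: [0.4, -0.6, 0.2]
opening: 0.0697
finger_force: 0.0
```

servo_tool(rows=[[[0.002,-0.018,0],[0,0,0],0.065],[[0,0,0],[0,0,0],0.065],[[0,0,0.03],[0,0,0],0.065],[[0,0,0],[0,0,0],0.065]])

```text
clock: 13.08
tcp_pos: [0.4877, 0.0432, 0.3202]
ee_rot: [0.0, 0.999, 0.047, -0.002]
contact_force: [-0.6, -0.8, -0.3]
opening: 0.0649
finger_force: 0.0
```

```bash
python3 go.py .4885,.0445,.054;python3 -c "
from h import *
p,d=bot.grab_frame('side'); cv2.imwrite('pics/s3.png',cv2.resize(p[100:350,100:400],None,fx=2.4,fy=2.4)[...,::-1])"
```

```text
t 13.07 tcp [0.4877 0.0432 0.3202] grasp [0.4871 0.0431 0.1652] head 5.36 zaxis [-0.004 -0.001 -1.   ] open 0.0649 ff 0.0 F [-0.59 -0.81 -0.27]
.4885,.0445,.054 [ 0.0014 -0.0012  0.1112]
```

View pics/s3.png

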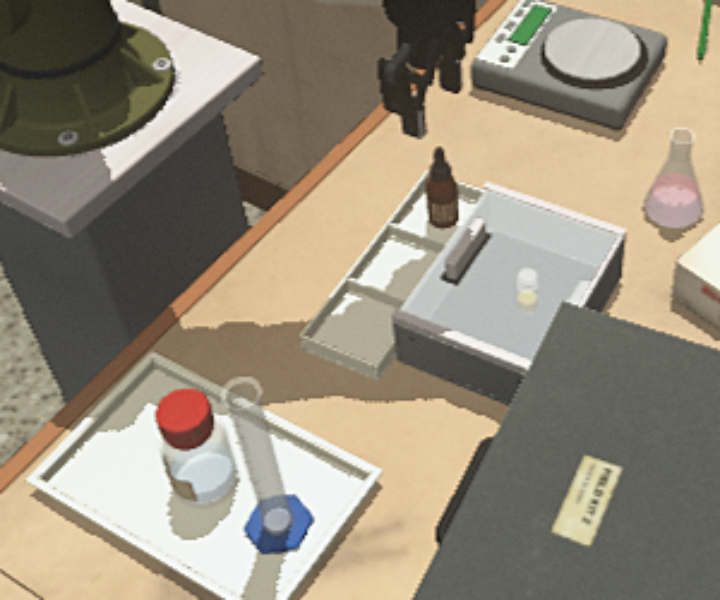

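Bottle and cylinder stand upright in the tray; the gripper is above the dropper (443,200).

servo_tool(rows=[[[0,0,0.03],[0,0,0],0.065],[[0,0,0.035],[0,0,0],0.065],[[0,0,0.03],[0,0,0],0.065],[[0,0,0.013],[0,0,0],0.065],[[0,0,0.005],[0,0,0],0.065],[[0,0,0],[0,0,0],0.065],[[0,0,0],[0,0,0],0.04],[[0,0,0],[0,0,0],0.02],[[0,0,0],[0,0,0],0.02],[[0,0,0],[0,0,0],0.02],[[0,0,0],[0,0,0],0.02],[[0,0,0],[0,0,0],0.02]])

```text
clock: 14.62
tcp_pos: [0.4889, 0.0446, 0.2096]
ee_rot: [0.0, 0.999, 0.047, 0.001]
contact_force: [-1.0, 0.2, 5.9]
opening: 0.0302
finger_force: 58.6
```

```bash
python3 go.py .4885,.0445,.1 .41,-.32,.1
```

```text
t 14.62 tcp [0.4889 0.0446 0.2096] grasp [0.4891 0.0446 0.0546] head 5.42 zaxis [ 0.002 -0.    -1.   ] open 0.0302 ff 58.614974275975555 F [-1.01  0.18  5.94]
.4885,.0445,.1 [-0.0003  0.0001 -0.0454]
.41,-.32,.1 [-1.126e-01  3.554e-01 -1.000e-04]
```

servo_tool(rows=[[[0,0,-0.02],[0,0,0],0.02],[[0,0,-0.03],[0,0,0],0.02],[[-0.004,0.01,0],[0,0,0],0.02],[[-0.0105,0.03,0],[0,0,0],0.02],[[-0.0165,0.045,0],[0,0,0],0.02],[[-0.019,0.055,0],[0,0,0],0.02],[[-0.019,0.055,0],[0,0,0],0.02],[[-0.019,0.055,0],[0,0,0],0.02],[[-0.0175,0.05,0],[0,0,0],0.02],[[-0.0125,0.04,0],[0,0,0],0.02],[[-0.004,0.0145,0],[0,0,0],0.02],[[0,0,0],[0,0,0],0.02]])

```text
clock: 16.12
tcp_pos: [0.4, -0.3205, 0.2581]
ee_rot: [-0.0, 0.999, 0.046, -0.0]
contact_force: [0.0, 1.2, -0.1]
opening: 0.0299
finger_force: 59.5
```

servo_tool(rows=[[[0,0,0.02],[0,0,0],0.02],[[0,0,0.018],[0,0,0],0.02],[[0,0,0.007],[0,0,0],0.02],[[0,0,0.003],[0,0,0],0.02],[[0,0,0],[0,0,0],0.02],[[0,0,0],[0,0,0],0.02]])

```text
clock: 16.88
tcp_pos: [0.4009, -0.3199, 0.2111]
ee_rot: [0.0, 0.999, 0.047, 0.0]
contact_force: [-0.8, -0.3, -0.8]
opening: 0.0302
finger_force: 59.5
```

```bash
python3 go.py
```

```text
t 16.88 tcp [ 0.4009 -0.3199  0.2111] grasp [ 0.401  -0.32    0.0561] head 5.43 zaxis [ 0.001 -0.001 -1.   ] open 0.0302 ff 59.54326563061613 F [-0.82 -0.32 -0.82]
```

servo_tool(rows=[[[0,0,0.001],[0,0,0],0.02],[[0,0,0],[0,0,0],0.04],[[0,0,0],[0,0,0],0.06],[[0,0,0],[0,0,0],0.06],[[0,0,-0.03],[0,0,0],0.06],[[0,0,-0.04],[0,0,0],0.06],[[0,0,-0.02],[0,0,0],0.0854],[[0,0,0],[0,0,0],0.0854]])

```text
clock: 17.88
tcp_pos: [0.401, -0.3202, 0.3009]
ee_rot: [0.001, 0.999, 0.047, 0.001]
contact_force: [0.6, 0.1, -0.5]
opening: 0.0853
finger_force: 0.0
```

```bash
python3 go.py .5694,-.0303,.145 .5694,-.0303,.082;python3 -c "
from h import *
p,d=bot.grab_frame('side'); cv2.imwrite('pics/s4.png',cv2.resize(p[100:360,60:400],None,fx=2.2,fy=2.2)[...,::-1])"
```

```text
t 17.88 tcp [ 0.401  -0.3202  0.3009] grasp [ 0.4013 -0.3205  0.1459] head 5.4 zaxis [ 0.002 -0.002 -1.   ] open 0.0853 ff 0.0 F [ 0.6   0.14 -0.48]
.5694,-.0303,.145 [ 0.195  -0.2727  0.0008]
.5694,-.0303,.082 [-0.0001 -0.0001  0.063 ]
```

View pics/s4.png

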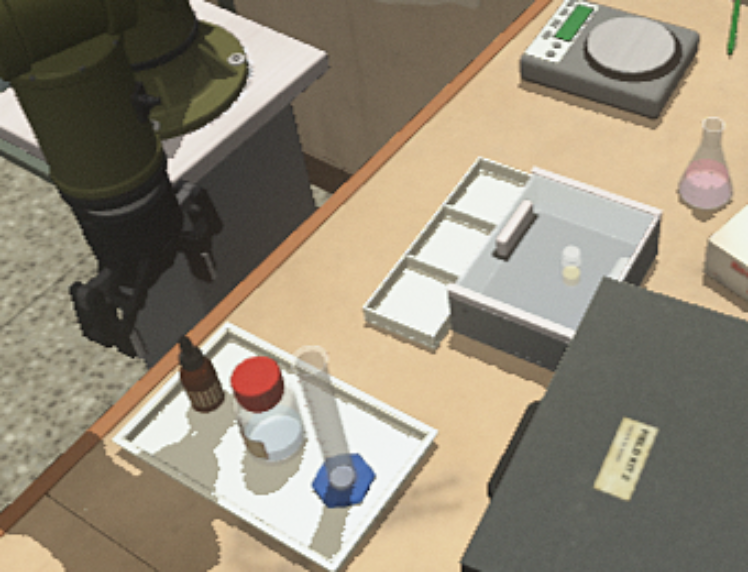

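All three stand upright in the tray; the caddy is clear. Now the cover grip.

servo_tool(rows=[[[0.015,-0.021,0],[0,0,0],0.0854],[[0.03,-0.042,0],[0,0,0],0.0854],[[0.035,-0.049,0],[0,0,0],0.0854],[[0.035,-0.049,0],[0,0,0],0.0854],[[0.035,-0.049,0],[0,0,0],0.0854],[[0.03,-0.042,0],[0,0,0],0.0854],[[0.0151,-0.0205,0],[0,0,0],0.0854],[[0,0,0],[0,0,0],0.0854],[[0,0,0],[0,0,0],0.0854]])

```text
clock: 19.05
tcp_pos: [0.5685, -0.0313, 0.2985]
ee_rot: [0.0, 0.999, 0.047, -0.001]
contact_force: [-0.4, 0.0, 0.1]
opening: 0.0854
finger_force: 0.0
```

```bash
python3 go.py .5694,-.0303,.082;python3 -c "
from h import *
p,d=bot.grab_frame('side'); cv2.imwrite('pics/s5.png',cv2.resize(p[100:280,210:400],None,fx=3.2,fy=3.2)[...,::-1])"
```

```text
t 19.05 tcp [ 0.5685 -0.0313  0.2985] grasp [ 0.5681 -0.0314  0.1435] head 5.38 zaxis [-0.002 -0.001 -1.   ] open 0.0854 ff 0.0 F [-0.38  0.01  0.13]
.5694,-.0303,.082 [ 0.0011 -0.0009  0.0615]
```

View pics/s5.png

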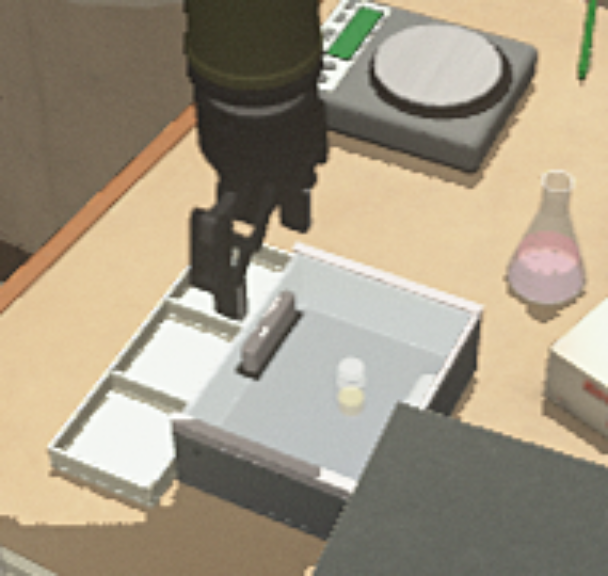

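The gripper straddles above the bar grip (270,335). Descend and close.

servo_tool(rows=[[[0,0,0.03],[0,0,0],0.0854],[[0,0,0.02],[0,0,0],0.0854],[[0,0,0.01],[0,0,0],0.0854],[[0,0,0.003],[0,0,0],0.0854],[[0,0,0],[0,0,0],0.0854]])

```text
clock: 19.73
tcp_pos: [0.5692, -0.0305, 0.2371]
ee_rot: [0.0, 0.999, 0.047, 0.0]
contact_force: [-0.3, -0.1, 0.7]
opening: 0.085
finger_force: 0.0
```

servo_tool(rows=[[[0,0,0],[0,0,0],0.07],[[0,0,0],[0,0,0],0.05],[[0,0,0],[0,0,0],0.05],[[0,0,0],[0,0,0],0.05],[[0,0,0],[0,0,0],0.05]])

```text
clock: 20.35
tcp_pos: [0.5697, -0.0294, 0.238]
ee_rot: [-0.0, 0.999, 0.047, 0.001]
contact_force: [-0.3, 1.0, 6.1]
opening: 0.0624
finger_force: 65.7
```

```bash
python3 go.py
```

```text
t 20.35 tcp [ 0.5697 -0.0294  0.238 ] grasp [ 0.5701 -0.0293  0.083 ] head 5.43 zaxis [ 0.003  0.001 -1.   ] open 0.0624 ff 65.72028636932373 F [-0.3   0.96  6.1 ]
```

Gripped. Draw the cover out by 0.107.

servo_tool(rows=[[[-0.005,0,0],[0,0,0],0.05],[[-0.01,0,0],[0,0,0],0.05],[[-0.018,0,0],[0,0,0],0.05],[[-0.02,0,0],[0,0,0],0.05],[[-0.02,0,0],[0,0,0],0.05],[[-0.02,0,0],[0,0,0],0.05],[[-0.01,0,0],[0,0,0],0.05],[[-0.004,0,0],[0,0,0],0.05],[[0,0,0],[0,0,0],0.05],[[0,0,0],[0,0,0],0.05]])

```text
clock: 21.6
tcp_pos: [0.463, -0.0395, 0.2379]
ee_rot: [-0.0, 0.999, 0.047, 0.001]
contact_force: [-1.5, 3.0, 11.8]
opening: 0.0623
finger_force: 66.3
```

```bash
python3 go.py; python3 - <<'E'
from m import *
p,d=bot.grab_frame('side'); cv2.imwrite('pics/s6.png',cv2.resize(p[120:280,210:400],None,fx=3.4,fy=3.4)[...,::-1])
q,d=bot.grab_frame('top')
np.savez('open.npz',s=p,t=q)
cv2.imwrite('pics/t6.png',cv2.resize(q[140:210,290:390],None,fx=6,fy=6,interpolation=2)[...,::-1])
E
```

```text
t 21.6 tcp [ 0.463  -0.0395  0.2379] grasp [ 0.4634 -0.0394  0.0829] head 5.44 zaxis [ 0.003  0.001 -1.   ] open 0.0623 ff 66.26774668693542 F [-1.45  3.01 11.8 ]
```

View pics/s6.png

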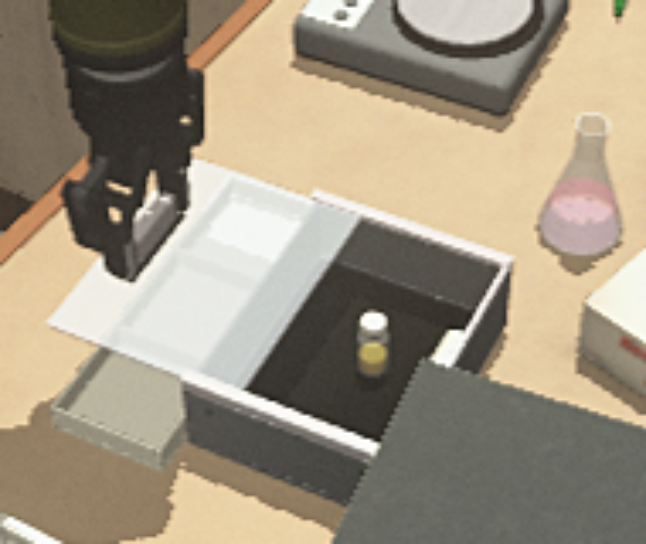

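View pics/t6.png

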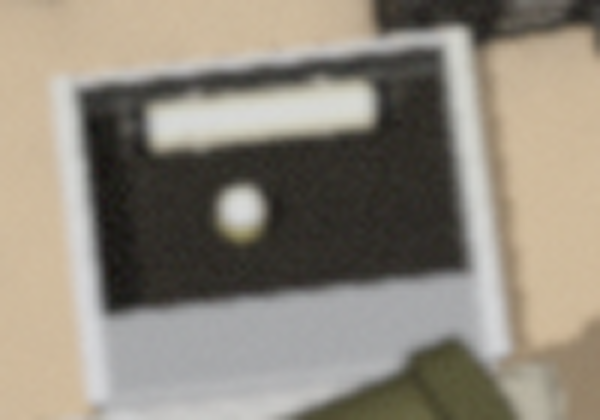

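The cover is open with the vial standing clear (top crop cap centre about 242,207; side crop cap 373,322) and the cartridge behind it.

```bash
python3 - <<'E'
from m import *
D=np.load('open.npz')
blob(D['t'],(0,0,150),(180,60,255),(322,168,338,181),.050,'top','vialcap')
blob(D['s'],(0,0,150),(180,40,255),(312,208,326,222),.048,'side','vialcap')
for u,v in((345,145),(343,95),(360,147),(370,150),(400,145)): print(ray('top',u,v,.13).round(3))
E
python3 go.py .6235,-.009,.2
```

```text
vialcap top (329.8, 174.5) (6.4, 6.4, 45.0) [ 0.6233 -0.0087  0.05  ]
vialcap side (319.5, 214.3) (5.0, 7.0, 90.0) [ 0.624  -0.0096  0.048 ]
[ 0.687 -0.048  0.13 ]
[ 0.821 -0.047  0.13 ]
[ 0.681 -0.087  0.13 ]
[ 0.672 -0.112  0.13 ]
[ 0.683 -0.191  0.13 ]
t 21.7 tcp [ 0.463  -0.0395  0.2379] grasp [ 0.4634 -0.0394  0.0829] head 5.43 zaxis [ 0.003  0.001 -1.   ] open 0.0624 ff 66.27593636512756 F [-1.66  3.36 11.21]
.6235,-.009,.2 [ 0.163  -0.0152 -0.1166]
```

servo_tool(rows=[[[0,0,0],[0,0,0],0.0854],[[0,0,0],[0,0,0],0.0854],[[0,0,0],[0,0,0],0.0854],[[0,0,-0.02],[0,0,0],0.0854],[[0,0,-0.04],[0,0,0],0.0854],[[0.015,0,-0.01],[0,0,0],0.045],[[0.035,-0.005,0],[0,0,0],0.045],[[0.045,-0.005,0],[0,0,0],0.045],[[0.04,-0.005,0],[0,0,0],0.045],[[0.02,0,0],[0,0,0],0.045],[[0.008,0,0],[0,0,0],0.045],[[0,0,0],[0,0,0],0.045]])

```text
clock: 23.2
tcp_pos: [0.6232, -0.0101, 0.3063]
ee_rot: [0.0, 0.999, 0.047, -0.0]
contact_force: [0.4, 0.1, -0.6]
opening: 0.0451
finger_force: 0.0
```

servo_tool(rows=[[[0,0,0.03],[0,0,0],0.045],[[0,0,0],[0,0,0],0.045],[[0,0,0],[0,0,0],0.045]])

```text
clock: 23.58
tcp_pos: [0.6232, -0.0101, 0.2776]
ee_rot: [0.0, 0.999, 0.047, 0.0]
contact_force: [-0.1, -0.3, 0.1]
opening: 0.045
finger_force: 0.0
```

```bash
python3 go.py .6235,-.009,.036; python3 - <<'E'
from m import *
p,d=bot.grab_frame('side'); cv2.imwrite('pics/s7.png',cv2.resize(p[120:280,210:400],None,fx=3.4,fy=3.4)[...,::-1])
E
```

```text
t 23.57 tcp [ 0.6232 -0.0101  0.2776] grasp [ 0.6233 -0.0101  0.1226] head 5.42 zaxis [ 0. -0. -1.] open 0.045 ff 0.0 F [-0.1  -0.3   0.11]
.6235,-.009,.036 [ 0.0004 -0.0011  0.0866]
```

View pics/s7.png

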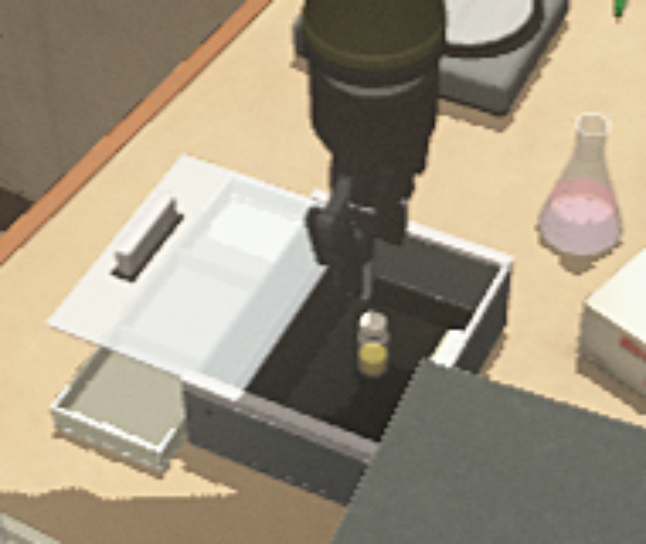

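Cover stays open; fingers straddle above the vial (373,340). Descend and grip.

servo_tool(rows=[[[0,-0.001,0.02],[0,0,0],0.045],[[0,0,0.025],[0,0,0],0.045],[[0,0,0.025],[0,0,0],0.045],[[0,0,0.015],[0,0,0],0.045],[[0,0,0.0045],[0,0,0],0.045],[[0,0,0],[0,0,0],0.045],[[0,0,0],[0,0,0],0.03],[[0,0,0],[0,0,0],0.015],[[0,0,0],[0,0,0],0.01],[[0,0,0],[0,0,0],0.01],[[0,0,0],[0,0,0],0.01]])

```text
clock: 25.0
tcp_pos: [0.6237, -0.0089, 0.1882]
ee_rot: [0.0, 0.999, 0.047, 0.001]
contact_force: [-1.1, 0.0, 5.9]
opening: 0.0192
finger_force: 58.7
```

```bash
python3 go.py .6235,-.009,.153 .514,.3185,.153 .514,.3185,.08
```

```text
t 25.0 tcp [ 0.6237 -0.0089  0.1882] grasp [ 0.624  -0.0089  0.0332] head 5.42 zaxis [ 0.002 -0.    -1.   ] open 0.0192 ff 58.67253286996856 F [-1.08  0.    5.92]
.6235,-.009,.153 [-0.000e+00  1.000e-04 -1.198e-01]
.514,.3185,.153 [-7.810e-02 -3.364e-01 -2.000e-04]
.514,.3185,.08 [-0.0001 -0.      0.073 ]
```

servo_tool(rows=[[[0,0,-0.02],[0,0,0],0.01],[[0,0,-0.04],[0,0,0],0.01],[[0,0,-0.04],[0,0,0],0.01],[[0,0,-0.02],[0,0,0],0.01],[[-0.003,-0.0137,0],[0,0,0],0.01],[[-0.008,-0.035,0],[0,0,0],0.01],[[-0.0115,-0.05,0],[0,0,0],0.01],[[-0.0125,-0.055,0],[0,0,0],0.01],[[-0.0125,-0.055,0],[0,0,0],0.01],[[-0.0125,-0.055,0],[0,0,0],0.01],[[-0.01,-0.045,0],[0,0,0],0.01],[[-0.0066,-0.027,0],[0,0,0],0.01]])

```text
clock: 26.5
tcp_pos: [0.5128, 0.3214, 0.306]
ee_rot: [-0.0, 0.999, 0.049, -0.001]
contact_force: [0.6, -0.6, -0.4]
opening: 0.0184
finger_force: 58.6
```

servo_tool(rows=[[[0,0,0],[0,0,0],0.01],[[0,0,0.02],[0,0,0],0.01],[[0,0,0.02],[0,0,0],0.01],[[0,0,0],[0,0,0],0.01],[[0,0,0],[0,0,0],0.01]])

```text
clock: 27.12
tcp_pos: [0.5155, 0.3176, 0.2674]
ee_rot: [0.0, 0.999, 0.047, -0.0]
contact_force: [-1.0, 0.1, -0.2]
opening: 0.0189
finger_force: 58.6
```

```bash
python3 go.py .5155,.318,.079; python3 - <<'E'
from m import *
p,d=bot.grab_frame('side'); cv2.imwrite('pics/s8.png',cv2.resize(p[50:190,280:440],None,fx=4,fy=4)[...,::-1])
E
```

```text
t 27.12 tcp [0.5155 0.3176 0.2674] grasp [0.5155 0.3176 0.1124] head 5.39 zaxis [-0. -0. -1.] open 0.0189 ff 58.648970133508556 F [-0.96  0.15 -0.22]
.5155,.318,.079 [-0.     -0.0004  0.0334]
```

View pics/s8.png

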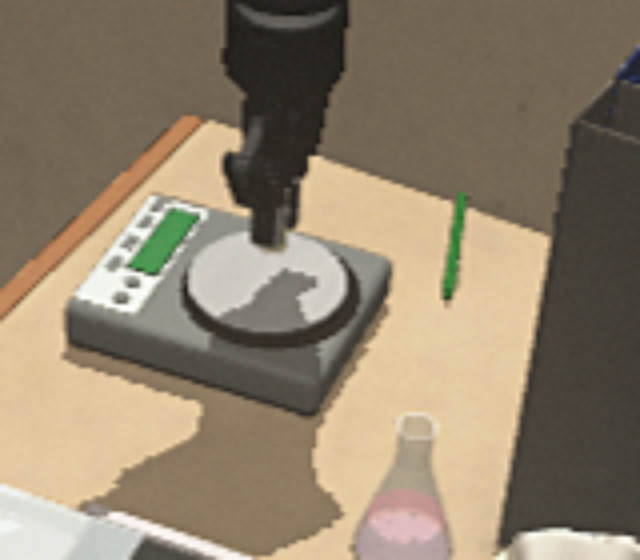

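The vial hangs above the pan (270,245 crop). Lower gently.

servo_tool(rows=[[[0,0,0.015],[0,0,0],0.01],[[0,0,0.01],[0,0,0],0.01],[[0,0,0.005],[0,0,0],0.01],[[0,0,0.002],[0,0,0],0.01],[[0,0,0],[0,0,0],0.01],[[0,0,0],[0,0,0],0.01]])

```text
clock: 27.92
tcp_pos: [0.5155, 0.3181, 0.2355]
ee_rot: [-0.0, 0.999, 0.047, 0.0]
contact_force: [-0.2, 1.2, 0.2]
opening: 0.0189
finger_force: 58.6
```

servo_tool(rows=[[[0,0,0.001],[0,0,0],0.01],[[0,0,0],[0,0,0],0.01]])

```text
clock: 28.18
tcp_pos: [0.5154, 0.318, 0.2343]
ee_rot: [-0.0, 0.999, 0.047, 0.0]
contact_force: [-0.9, 0.8, -0.2]
opening: 0.0187
finger_force: 58.7
```

servo_tool(rows=[[[0,0,0.001],[0,0,0],0.01],[[0,0,0],[0,0,0],0.01],[[0,0,0],[0,0,0],0.01]])

```text
clock: 28.55
tcp_pos: [0.5154, 0.3181, 0.2342]
ee_rot: [-0.0, 0.999, 0.047, 0.0]
contact_force: [-2.7, -1.0, 9.3]
opening: 0.0188
finger_force: 59.7
```

servo_tool(rows=[[[0,0,0],[0,0,0],0.025],[[0,0,0],[0,0,0],0.04],[[0,0,0],[0,0,0],0.05],[[0,0,0],[0,0,0],0.05],[[0,0,-0.02],[0,0,0],0.05],[[0,0,-0.04],[0,0,0],0.05],[[0,0,-0.03],[0,0,0],0.0854],[[0,0,0],[0,0,0],0.0854]])

```text
clock: 29.55
tcp_pos: [0.5158, 0.3185, 0.3256]
ee_rot: [-0.001, 0.999, 0.047, 0.002]
contact_force: [-0.2, -0.1, -1.5]
opening: 0.0838
finger_force: 0.0
```

```bash
python3 - <<'E'
from m import *
p,d=bot.grab_frame('side'); W=cloud('side',d)
u,v=proj('side',(.5155,.318,.098)); print(u,v)
u,v=int(round(u)),int(round(v))
for k in range(-4,14,2): print(v+k, W[v+k,u].round(3), p[v+k,u], end=' | ')
t,_=bot.grab_frame('top'); hsv=cv2.cvtColor(p,cv2.COLOR_RGB2HSV)
blob(p,(18,70,60),(40,255,255),(330,85,370,140),.06,'side','yellow')
blob(p,(0,0,205),(180,40,255),(335,85,360,118),.092,'side','cap')
E
python3 go.py .463,-.0394,.17 .463,-.0394,.082
```

```text
348.1436531701482 106.16318537962455
102 [ 0.446  0.453 -0.001] [222 194 158] | 104 [0.452 0.442 0.002] [225 196 150] | 106 [0.514 0.32  0.097] [251 255 250] | 108 [0.519 0.311 0.098] [178 166 147] | 110 [0.52  0.309 0.093] [128 118 104] | 112 [0.52  0.311 0.085] [210 205 194] | 114 [0.521 0.309 0.08 ] [196 191 187] | 116 [0.52  0.311 0.072] [213 193 125] | 118 [0.521 0.311 0.065] [219 199 125] | yellow side (351.5, 98.8) (44.1, 19.3, 14.9) [0.4843 0.3981 0.06  ]
cap side (347.5, 112.2) (9.0, 24.0, 90.0) [0.5231 0.3013 0.092 ]
t 29.65 tcp [0.5153 0.3178 0.3229] grasp [0.5153 0.3177 0.1679] head 5.42 zaxis [ 0. -0. -1.] open 0.0855 ff 0.0 F [0.44 0.48 0.21]
.463,-.0394,.17 [-0.0858  0.3506 -0.002 ]
.463,-.0394,.082 [ 0.    -0.     0.088]
```

The vial stands with its top at z≈0.098 as it must. Back to the cover grip.

servo_tool(rows=[[[-0.0065,0.0256,0],[0,0,0],0.0854],[[-0.0122,0.05,0],[0,0,0],0.0854],[[-0.0135,0.055,0],[0,0,0],0.0854],[[-0.0135,0.055,0],[0,0,0],0.0854],[[-0.0135,0.055,0],[0,0,0],0.0854],[[-0.0122,0.05,0],[0,0,0],0.0854],[[-0.01,0.04,0],[0,0,0],0.0854],[[-0.0044,0.02,0],[0,0,0],0.0854],[[0,0,0.03],[0,0,0],0.0854],[[0,0,0.01],[0,0,0],0.0854],[[0,0,0],[0,0,0],0.0854]])

```text
clock: 31.02
tcp_pos: [0.4628, -0.0388, 0.2823]
ee_rot: [-0.0, 0.999, 0.048, -0.001]
contact_force: [0.8, 0.7, 0.1]
opening: 0.0852
finger_force: 0.0
```

```bash
python3 go.py .463,-.0394,.082
```

```text
t 31.02 tcp [ 0.4628 -0.0388  0.2823] grasp [ 0.4624 -0.0387  0.1273] head 5.48 zaxis [-0.003  0.001 -1.   ] open 0.0852 ff 0.0 F [0.84 0.74 0.08]
.463,-.0394,.082 [0.0003 0.0007 0.0453]
```

servo_tool(rows=[[[0,0,0.025],[0,0,0],0.0854],[[0,0,0.015],[0,0,0],0.0854],[[0,0,0.006],[0,0,0],0.0854],[[0,0,0],[0,0,0],0.0854],[[0,0,0],[0,0,0],0.07],[[0,0,0],[0,0,0],0.05],[[0,0,0],[0,0,0],0.05],[[0,0,0],[0,0,0],0.05],[[0,0,0],[0,0,0],0.05]])

```text
clock: 32.15
tcp_pos: [0.4638, -0.0392, 0.2384]
ee_rot: [0.0, 0.999, 0.047, 0.001]
contact_force: [-0.2, -1.0, 7.4]
opening: 0.0623
finger_force: 64.5
```

servo_tool(rows=[[[0.005,0,0],[0,0,0],0.05],[[0.01,0,0],[0,0,0],0.05],[[0.018,0,0],[0,0,0],0.05],[[0.02,0,0],[0,0,0],0.05],[[0.02,0,0],[0,0,0],0.05],[[0.015,0,0],[0,0,0],0.05],[[0.01,0,0],[0,0,0],0.05],[[0.005,0,0],[0,0,0],0.05],[[0.003,0,0],[0,0,0],0.05],[[0,0,0],[0,0,0],0.05],[[0,0,0],[0,0,0],0.05]])

```text
clock: 33.52
tcp_pos: [0.5694, -0.0292, 0.2384]
ee_rot: [0.0, 0.999, 0.047, 0.001]
contact_force: [0.9, -0.5, 5.7]
opening: 0.0621
finger_force: 64.4
```

```bash
python3 go.py
```

```text
t 33.52 tcp [ 0.5694 -0.0292  0.2384] grasp [ 0.5698 -0.0293  0.0835] head 5.43 zaxis [ 0.003 -0.    -1.   ] open 0.0621 ff 64.39719915390015 F [ 0.92 -0.54  5.7 ]
```

servo_tool(rows=[[[0.002,0,0],[0,0,0],0.05],[[0,0,0],[0,0,0],0.05],[[0,0,0],[0,0,0],0.05]])

```text
clock: 33.9
tcp_pos: [0.5705, -0.0291, 0.2384]
ee_rot: [0.0, 0.999, 0.047, 0.0]
contact_force: [-2.5, -0.8, 9.1]
opening: 0.0628
finger_force: 64.9
```

servo_tool(rows=[[[0,0,0],[0,0,0],0.0854],[[0,0,0],[0,0,0],0.0854],[[0,0,0],[0,0,0],0.0854],[[0,0,-0.025],[0,0,0],0.0854],[[0,0,-0.04],[0,0,0],0.0854],[[-0.0161,0.0236,0],[0,0,0],0.06],[[-0.035,0.049,0],[0,0,0],0.06],[[-0.036,0.05,0],[0,0,0],0.06],[[-0.036,0.05,0],[0,0,0],0.06],[[-0.035,0.049,0],[0,0,0],0.06],[[-0.025,0.034,0],[0,0,0],0.06],[[-0.013,0.018,0],[0,0,0],0.06]])

```text
clock: 35.4
tcp_pos: [0.3995, -0.3222, 0.302]
ee_rot: [0.0, 0.999, 0.045, -0.0]
contact_force: [-0.0, -0.1, -0.4]
opening: 0.0598
finger_force: 0.0
```

servo_tool(rows=[[[0,0,0],[0,0,0],0.06],[[0,0,0],[0,0,0],0.06],[[0,0,0],[0,0,0],0.06]])

```text
clock: 35.78
tcp_pos: [0.4022, -0.3186, 0.3023]
ee_rot: [-0.0, 0.999, 0.049, 0.0]
contact_force: [-0.0, 0.4, -0.2]
opening: 0.0605
finger_force: 0.0
```

```bash
python3 go.py .401,-.32,.055; python3 - <<'E'
from m import *
t,_=bot.grab_frame('top'); np.savez('c.npz',t=t)
p,d=bot.grab_frame('side'); W=cloud('side',d)
def top(P,n=6):
    u,v=[int(round(a)) for a in proj('side',P)]; A=W[v-n:v+n,u-n:u+n].reshape(-1,3); A=A[(A[:,2]>P[2]-.012)&(A[:,2]<P[2]+.012)]; print(P,len(A),A.mean(0).round(4) if len(A) else '')
top((.401,-.32,.1)); top((.4903,-.32,.112)); top((.5695,-.0303,.085))
blob(t,(0,120,80),(8,255,255),(400,190,480,260),.112,'top','redcap')
blob(t,(0,0,0),(180,255,90),(425,225,460,262),.07,'top','dropper')
E
```

```text
t 35.77 tcp [ 0.4022 -0.3186  0.3023] grasp [ 0.4022 -0.3185  0.1473] head 5.56 zaxis [ 0.  0. -1.] open 0.0605 ff 0.0 F [-0.03  0.42 -0.16]
.401,-.32,.055 [-0.0013  0.0013  0.0923]
(0.401, -0.32, 0.1) 38 [ 0.4027 -0.3217  0.097 ]
(0.4903, -0.32, 0.112) 144 [ 0.4894 -0.3192  0.1123]
(0.5695, -0.0303, 0.085) 87 [ 0.5705 -0.0292  0.084 ]
redcap top (451.0, 218.7) (14.0, 14.0, 90.0) [ 0.4906 -0.3164  0.112 ]
dropper top (449.1, 253.4) (13.0, 21.0, 90.0) [ 0.4009 -0.3187  0.07  ]
```

Everything is where it was left. Pick the dropper.

servo_tool(rows=[[[0,0,0.03],[0,0,0],0.06],[[0,0,0.035],[0,0,0],0.06],[[0,0,0.02],[0,0,0],0.06],[[0,0,0.007],[0,0,0],0.06],[[0,0,0],[0,0,0],0.06],[[0,0,0],[0,0,0],0.04],[[0,0,0],[0,0,0],0.02],[[0,0,0],[0,0,0],0.02],[[0,0,0],[0,0,0],0.02],[[0,0,0],[0,0,0],0.02],[[0,0,0],[0,0,0],0.02]])

```text
clock: 37.25
tcp_pos: [0.4016, -0.32, 0.2112]
ee_rot: [0.001, 0.999, 0.047, 0.001]
contact_force: [-1.6, 2.0, 5.9]
opening: 0.0302
finger_force: 59.0
```

```bash
python3 go.py .401,-.32,.105 .489,.0446,.105 .489,.0446,.055
```

```text
t 37.25 tcp [ 0.4016 -0.32    0.2112] grasp [ 0.4018 -0.3201  0.0562] head 5.42 zaxis [ 0.001 -0.001 -1.   ] open 0.0302 ff 59.04399947709862 F [-1.6   1.97  5.89]
.401,-.32,.105 [-0.0005  0.     -0.0488]
.489,.0446,.105 [ 1.221e-01 -3.547e-01 -3.000e-04]
.489,.0446,.055 [-0.0001 -0.0001  0.05  ]
```

servo_tool(rows=[[[0,0,-0.02],[0,0,0],0.02],[[0,0,-0.03],[0,0,0],0.02],[[0.004,-0.0115,0],[0,0,0],0.02],[[0.0105,-0.03,0],[0,0,0],0.02],[[0.0165,-0.048,0],[0,0,0],0.02],[[0.019,-0.055,0],[0,0,0],0.02],[[0.019,-0.055,0],[0,0,0],0.02],[[0.019,-0.055,0],[0,0,0],0.02],[[0.0175,-0.05,0],[0,0,0],0.02],[[0.0125,-0.038,0],[0,0,0],0.02],[[0.0035,-0.0125,0],[0,0,0],0.02],[[0,0,0],[0,0,0],0.02]])

```text
clock: 38.75
tcp_pos: [0.4883, 0.0457, 0.2598]
ee_rot: [0.0, 0.999, 0.048, -0.0]
contact_force: [-0.4, -1.3, -0.4]
opening: 0.0299
finger_force: 59.4
```

servo_tool(rows=[[[0,0,0.02],[0,0,0],0.02],[[0,0,0.018],[0,0,0],0.02],[[0,0,0.008],[0,0,0],0.02],[[0,0,0.003],[0,0,0],0.02],[[0,0,0],[0,0,0],0.02],[[0,0,0],[0,0,0],0.02]])

```text
clock: 39.5
tcp_pos: [0.4888, 0.0449, 0.2117]
ee_rot: [0.0, 0.999, 0.047, 0.0]
contact_force: [1.0, 0.2, -0.6]
opening: 0.0299
finger_force: 59.4
```

```bash
python3 go.py
```

```text
t 39.5 tcp [0.4888 0.0449 0.2117] grasp [0.489  0.0449 0.0567] head 5.41 zaxis [ 0.001  0.    -1.   ] open 0.0299 ff 59.449229011036095 F [ 0.98  0.18 -0.63]
```

servo_tool(rows=[[[0,0,0.0015],[0,0,0],0.02],[[0,0,0],[0,0,0],0.02],[[0,0,0],[0,0,0],0.02]])

```text
clock: 39.88
tcp_pos: [0.4889, 0.0451, 0.2102]
ee_rot: [0.0, 0.999, 0.047, 0.001]
contact_force: [-1.6, 1.0, 6.0]
opening: 0.0301
finger_force: 60.0
```

servo_tool(rows=[[[0,0,0],[0,0,0],0.045],[[0,0,0],[0,0,0],0.06],[[0,0,0],[0,0,0],0.06],[[0,0,-0.03],[0,0,0],0.06],[[0,0,-0.045],[0,0,0],0.06],[[0,0,-0.035],[0,0,0],0.07],[[-0.004,0.04,0],[0,0,0],0.07],[[-0.005,0.056,0],[0,0,0],0.07],[[-0.005,0.056,0],[0,0,0],0.07],[[-0.005,0.056,0],[0,0,0],0.07],[[-0.005,0.056,0],[0,0,0],0.07],[[-0.005,0.05,0],[0,0,0],0.07]])

```text
clock: 41.38
tcp_pos: [0.4891, -0.2725, 0.3196]
ee_rot: [0.0, 0.999, 0.047, -0.0]
contact_force: [0.2, 1.0, -0.0]
opening: 0.0702
finger_force: 0.0
```

servo_tool(rows=[[[-0.003,0.035,0],[0,0,0],0.07],[[-0.001,0.0145,0],[0,0,0],0.07],[[0,0,0],[0,0,0],0.07],[[0,0,0],[0,0,0],0.07]])

```text
clock: 41.88
tcp_pos: [0.4907, -0.3179, 0.3197]
ee_rot: [-0.001, 0.999, 0.049, 0.0]
contact_force: [0.2, 0.7, -0.5]
opening: 0.0699
finger_force: 0.0
```

```bash
python3 go.py .4903,-.3198,.096; python3 - <<'E'
from m import *
p,d=bot.grab_frame('side'); W=cloud('side',d)
def top(P,n=6):
    u,v=[int(round(a)) for a in proj('side',P)]; A=W[v-n:v+n,u-n:u+n].reshape(-1,3); A=A[(A[:,2]>P[2]-.012)&(A[:,2]<P[2]+.012)]; print(P,len(A),A.mean(0).round(4) if len(A) else '')
top((.489,.0449,.1)); top((.4903,-.32,.112))
E
```

```text
t 41.88 tcp [ 0.4907 -0.3179  0.3197] grasp [ 0.4907 -0.3178  0.1647] head 5.57 zaxis [ 0.     0.001 -1.   ] open 0.0699 ff 0.0 F [ 0.15  0.67 -0.49]
.4903,-.3198,.096 [-0.0006  0.0019  0.0687]
(0.489, 0.0449, 0.1) 29 [0.4891 0.0421 0.095 ]
(0.4903, -0.32, 0.112) 144 [ 0.4894 -0.3192  0.1123]
```

Dropper stands in its compartment. Now grip the bottle.

servo_tool(rows=[[[0,0,0.03],[0,0,0],0.07],[[0,0,0.028],[0,0,0],0.07],[[0,0,0.01],[0,0,0],0.07],[[0,0,0],[0,0,0],0.07],[[0,0,0],[0,0,0],0.05],[[0,0,0],[0,0,0],0.03],[[0,0,0],[0,0,0],0.03],[[0,0,0],[0,0,0],0.03],[[0,0,0],[0,0,0],0.03],[[0,0,0],[0,0,0],0.03]])

```text
clock: 43.18
tcp_pos: [0.4906, -0.3199, 0.253]
ee_rot: [0.001, 0.999, 0.047, 0.001]
contact_force: [-0.1, 1.9, 6.0]
opening: 0.0406
finger_force: 60.5
```

```bash
python3 go.py .4903,-.3198,.147 .4958,-.0372,.147
```

```text
t 43.17 tcp [ 0.4906 -0.3199  0.253 ] grasp [ 0.4909 -0.3201  0.098 ] head 5.43 zaxis [ 0.002 -0.001 -1.   ] open 0.0406 ff 60.50843953213189 F [-0.09  1.94  6.01]
.4903,-.3198,.147 [-0.0002 -0.0001 -0.049 ]
.4958,-.0372,.147 [ 0.0322 -0.2808 -0.0003]
```

servo_tool(rows=[[[0,0,-0.02],[0,0,0],0.03],[[0,0,-0.03],[0,0,0],0.03],[[0.001,-0.01,0],[0,0,0],0.03],[[0.004,-0.03,0],[0,0,0],0.03],[[0.005,-0.05,0],[0,0,0],0.03],[[0.006,-0.055,0],[0,0,0],0.03],[[0.006,-0.055,0],[0,0,0],0.03],[[0.005,-0.045,0],[0,0,0],0.03],[[0.004,-0.026,0],[0,0,0],0.03],[[0.001,-0.01,0],[0,0,0],0.03],[[0,0,0],[0,0,0],0.03],[[0,0,0.02],[0,0,0],0.03]])

```text
clock: 44.68
tcp_pos: [0.4959, -0.0387, 0.2821]
ee_rot: [0.001, 0.999, 0.046, 0.001]
contact_force: [0.4, 0.0, -3.1]
opening: 0.0403
finger_force: 61.2
```

servo_tool(rows=[[[0,0,0.018],[0,0,0],0.03],[[0,0,0.009],[0,0,0],0.03],[[0,0,0.003],[0,0,0],0.03],[[0,0,0],[0,0,0],0.03],[[0,0,0],[0,0,0],0.03]])

```text
clock: 45.3
tcp_pos: [0.4956, -0.0376, 0.252]
ee_rot: [0.0, 0.999, 0.047, 0.0]
contact_force: [-0.2, -0.1, -1.6]
opening: 0.0405
finger_force: 61.0
```

servo_tool(rows=[[[0,0,0.001],[0,0,0],0.03],[[0,0,0],[0,0,0],0.03],[[0,0,0],[0,0,0],0.03]])

```text
clock: 45.68
tcp_pos: [0.4957, -0.0373, 0.2519]
ee_rot: [0.0, 0.999, 0.047, 0.001]
contact_force: [-2.4, -0.2, 10.9]
opening: 0.0402
finger_force: 62.1
```

servo_tool(rows=[[[0,0,0],[0,0,0],0.05],[[0,0,0],[0,0,0],0.07],[[0,0,0],[0,0,0],0.07],[[0,0,-0.03],[0,0,0],0.07],[[0,0,-0.05],[0,0,0],0.07],[[0,0,-0.05],[0,0,0],0.07],[[0.002,0.02,-0.03],[0,0,0],0.07],[[0.0095,0.055,0],[0,0,0],0.07],[[0.0095,0.055,0],[0,0,0],0.07],[[0.0095,0.055,0],[0,0,0],0.07],[[0.0095,0.055,0],[0,0,0],0.07],[[0.006,0.035,0],[0,0,0],0.07]])

```text
clock: 47.18
tcp_pos: [0.5671, -0.3099, 0.4099]
ee_rot: [0.0, 0.999, 0.046, -0.0]
contact_force: [0.3, -0.6, -0.1]
opening: 0.0701
finger_force: 0.0
```

servo_tool(rows=[[[0.0018,0.0137,0],[0,0,0],0.07],[[0,0,0],[0,0,0],0.07],[[0,0,0],[0,0,0],0.07],[[0,0,0],[0,0,0],0.07]])

```text
clock: 47.68
tcp_pos: [0.5705, -0.3184, 0.4112]
ee_rot: [-0.0, 0.999, 0.048, 0.0]
contact_force: [-0.2, 0.2, -0.9]
opening: 0.0698
finger_force: 0.0
```

```bash
python3 go.py .5706,-.3202,.152; python3 - <<'E'
from m import *
p,d=bot.grab_frame('side'); W=cloud('side',d)
def top(P,n=6):
    u,v=[int(round(a)) for a in proj('side',P)]; A=W[v-n:v+n,u-n:u+n].reshape(-1,3); A=A[(A[:,2]>P[2]-.012)&(A[:,2]<P[2]+.012)]; print(P,len(A),A.mean(0).round(4) if len(A) else '')
top((.489,.0449,.1)); top((.4958,-.0372,.111))
blob(p,(100,70,40),(130,255,255),(180,280,260,330),.011,'side','foot')
E
```

```text
t 47.67 tcp [ 0.5705 -0.3184  0.4112] grasp [ 0.5706 -0.3184  0.2562] head 5.55 zaxis [ 0.  0. -1.] open 0.0698 ff 0.0 F [-0.25  0.2  -0.88]
.5706,-.3202,.152 [-0.0002  0.0018  0.1042]
(0.489, 0.0449, 0.1) 26 [0.4891 0.0422 0.0959]
(0.4958, -0.0372, 0.111) 133 [ 0.4939 -0.037   0.111 ]
foot side (216.4, 320.0) (21.4, 27.8, 70.3) [ 0.5757 -0.3257  0.011 ]
```

Bottle is back upright. Descend on the cylinder and grip.

servo_tool(rows=[[[0,0,0.03],[0,0,0],0.07],[[0,0,0.035],[0,0,0],0.07],[[0,0,0.03],[0,0,0],0.07],[[0,0,0.009],[0,0,0],0.07],[[0,0,0],[0,0,0],0.07],[[0,0,0],[0,0,0],0.045],[[0,0,0],[0,0,0],0.02],[[0,0,0],[0,0,0],0.02],[[0,0,0],[0,0,0],0.02],[[0,0,0],[0,0,0],0.02],[[0,0,0],[0,0,0],0.02]])

```text
clock: 49.1
tcp_pos: [0.5707, -0.32, 0.308]
ee_rot: [0.0, 0.999, 0.047, 0.001]
contact_force: [-1.4, 0.8, 6.4]
opening: 0.0281
finger_force: 59.1
```

```bash
python3 go.py .5706,-.3202,.202 .5054,-.1186,.202
```

```text
t 49.1 tcp [ 0.5707 -0.32    0.308 ] grasp [ 0.5711 -0.3201  0.153 ] head 5.43 zaxis [ 0.002 -0.001 -1.   ] open 0.0281 ff 59.06739413738251 F [-1.4   0.8   6.45]
.5706,-.3202,.202 [-0.0001  0.0002 -0.049 ]
.5054,-.1186,.202 [-0.0458 -0.2069 -0.0003]
```

servo_tool(rows=[[[0,0,-0.02],[0,0,0],0.02],[[0,0,-0.03],[0,0,0],0.02],[[0,-0.01,0],[0,0,0],0.02],[[-0.006,-0.027,0],[0,0,0],0.02],[[-0.01,-0.04,0],[0,0,0],0.02],[[-0.01,-0.05,0],[0,0,0],0.02],[[-0.01,-0.04,0],[0,0,0],0.02],[[-0.006,-0.03,0],[0,0,0],0.02],[[-0.004,-0.01,0],[0,0,0],0.02],[[0,0,0],[0,0,0],0.02],[[0,0,0.02],[0,0,0],0.02],[[0,0,0],[0,0,0],0.02]])

```text
clock: 50.6
tcp_pos: [0.5047, -0.1199, 0.3354]
ee_rot: [-0.0, 0.999, 0.046, -0.001]
contact_force: [0.1, 0.4, -0.6]
opening: 0.0283
finger_force: 59.3
```

servo_tool(rows=[[[0,0,0.016],[0,0,0],0.02],[[0,0,0.009],[0,0,0],0.02],[[0,0,0.004],[0,0,0],0.02],[[0,0,0.001],[0,0,0],0.02],[[0,0,0],[0,0,0],0.02],[[0,0,0],[0,0,0],0.02]])

```text
clock: 51.35
tcp_pos: [0.5051, -0.1183, 0.307]
ee_rot: [0.0, 0.999, 0.047, 0.0]
contact_force: [0.1, -0.1, -1.0]
opening: 0.0277
finger_force: 59.4
```

servo_tool(rows=[[[0,0,0.0012],[0,0,0],0.02],[[0,0,0],[0,0,0],0.02],[[0,0,0],[0,0,0],0.02]])

```text
clock: 51.72
tcp_pos: [0.5053, -0.1181, 0.3069]
ee_rot: [0.0, 0.999, 0.047, 0.001]
contact_force: [-1.9, 0.7, 11.2]
opening: 0.028
finger_force: 60.6
```

Contact; release and retreat.

servo_tool(rows=[[[0,0,0],[0,0,0],0.045],[[0,0,0],[0,0,0],0.07],[[0,0,0],[0,0,0],0.07],[[0,0,-0.02],[0,0,0],0.07],[[0,0,-0.04],[0,0,0],0.07],[[0,0,-0.04],[0,0,0],0.07],[[-0.02,0.03,0],[0,0,0],0.07],[[-0.02,0.05,0],[0,0,0],0.07],[[-0.02,0.05,0],[0,0,0],0.07],[[-0.01,0.03,0],[0,0,0],0.07],[[0,0,0],[0,0,0],0.07],[[0,0,0],[0,0,0],0.07]])

```text
clock: 53.22
tcp_pos: [0.4507, -0.2835, 0.4053]
ee_rot: [-0.0, 0.999, 0.048, 0.0]
contact_force: [-0.6, 0.3, -0.4]
opening: 0.0701
finger_force: 0.0
```

```bash
python3 -c "
from h import *
p,d=bot.grab_frame('side'); cv2.imwrite('pics/s9.png',cv2.resize(p[90:290,170:410],None,fx=3,fy=3)[...,::-1])"
```

```text
(no output)
```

View pics/s9.png

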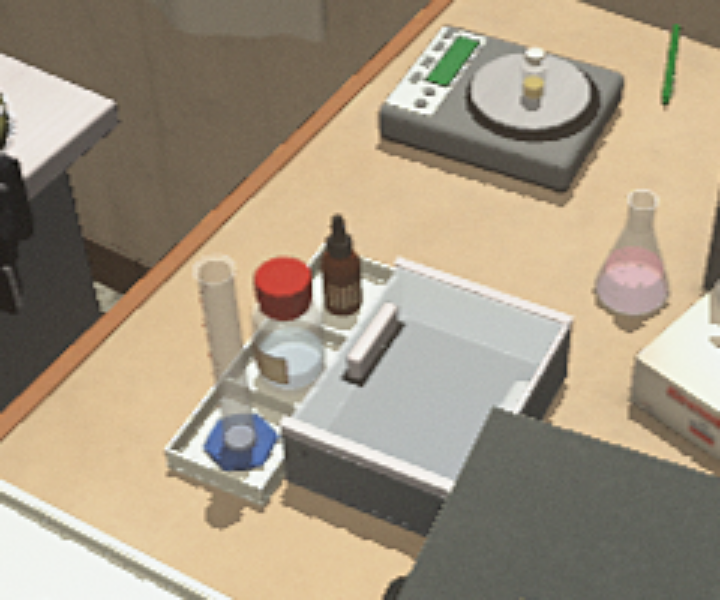

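The vial stands mid-pan (533,90), the cover is home (grip at 372,340), all three are upright in their compartments, and the flask has not moved. Handing in.

```bash
python3 -c "
from plant import bot
print(bot.close_job())"
```

```text
the job is handed in; nothing more can be done
None
```

The job is handed in at about 53 s, with no verdict returned: in the last picture the vial stands upright mid-pan, the cover is home, the bottle, dropper and cylinder are upright in their own compartments, and the flask has not moved.

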